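# Hold the spring clip gaping astride the label card

## Robot

A 6-joint arm with a two-finger parallel gripper is mounted at the origin on the work surface. World frame = base frame: x ahead of the robot, y to its left, z up, the work surface at z = 0. Lengths are in m, angles in rad, forces in N, time in s.
With the tool pointing down it reaches from about 0.35 to 0.975 m from the base axis. Payload 4.9 kg.
Tool frame: the origin (TCP) lies at the very end of the fingers, on their centre line; the grasp point (between the pads) lies 19 mm behind it; z points along the fingers, y is the line along which they close (so a half turn about z gives the same grasp; the last joint's range is limited). The gripper opens to 85 mm and grips with 20 to 120 N. Pads are 22 mm wide; open, the fingers measure 114 mm over their backs; the gripper's body (76 mm by 85 mm) begins 54 mm behind the grasp point. The pads swing forward as they close: fully open they stand 13 mm farther back than shut.
Start: joints at [-1.259, 0.053, 1.613, -0, 1.476, -0.119], TCP at [0.261, -0.568, 0.231] pointing down, gripper open.
Joint ranges: [-3.01, 3.01], [-1.01, 2.22], [0.06, 2.58], [-1.02, 4.17], [0.09, 2.62], [-3.14, 3.14]. Speed limits (rad/s): [2.57, 2.57, 3.14, 3.14, 3.14, 3.14].

## Interface

Orientations are given as a unit quaternion [w, x, y, z].
In Python, from plant import state, optics, ticket, nets gives the robot as it stands. The module is installed in compiled form; this text tells all that it offers.
- The arm moves only by the shell command python3 -m inch 'ROWS' [OPENING]. ROWS is JSON, a list of rows, each an object of numbers: "dx", "dy", "dz": the shift along the tool's x, y, z as a fraction of full scale; "rx", "ry", "rz": the turn, a rotation vector about the tool's x, y, z as a fraction of full scale. In form: [{"dx": .., "dy": .., "dz": .., "rx": .., "ry": .., "rz": ..}, ...]. A call has 1 to 5 rows; each row is the pose to reach, as a shift and turn from the pose commanded when the call began, along the tool's axes at that moment; what a row does not reach only later rows make up. Full scale, the value 1, is 0.8 m for a shift and 1.5 rad for a turn. A row lasts 1/10 s, in which the tool goes at most 50 mm and 8.59 degrees, less where a joint would pass 70% of its speed; a pose out of reach is approached as far as the arm can. A call with a number of a shift or a turn outside -1 to 1 is refused whole. A call with a gripper value outside its range is refused whole. OPENING is the opening, from -1 (shut) to 1 (fully open), set as the call begins (- or left out, the last holds). The fingers move at their own pace and stop on an object; the grip force is fixed at half the most. Time passes only in rows, so rows that repeat a pose let the fingers close. It gives the time, the measured TCP pose, the force, the opening and the grip force at its end, in the units of the state.
- state(): the state, without advancing time (a new reading comes with each control period).
- optics.grab_frame(name): name is "side" or "top" or "wrist"; returns the picture (420x560x3 uint8, red, green, blue); there is no depth.
- optics.camera_info(name): a dict with "fx", "fy", "cx", "cy" (pixels), "k1" (the pictures are not rectified: a ray, as slopes to the right and down, at radius r is drawn at 1 + k1 r^2 times it, then the intrinsics apply), "R" (3x3) and "t" (3): a world point X has camera coordinates R X + t. Camera axes: x right, y down, z forward; pixel columns grow to the right and rows downward; lengths in m; the calibration is good to about 2 mm. A picture is of the moment at which its call begins: read the wrist's pose just before it. camera_info takes no time and is no camera call; for the wrist camera it gives the pose at the moment of the call.
- ticket.job_done(): hands the job in; it is judged then, once.
Trained networks look in the newest picture that a camera, given by its name, has taken for a name from the list of things; names that differ only in an ending like _2 or _b are one class to them, and where a whole thing is asked for, a point or a joint stands for the part that bears it (a point fixed in the world has none). Each returns a list of dicts, best first, with "confidence" (0 to 1); they miss things now and then, are a little off and sometimes report something else, mostly with a low value. They report only what shows in the picture. A call takes as long as a camera call. They do not tell look-alikes from the thing itself.
- nets.boxes_of(camera, name): "bbox" ([centre column, centre row, width, height] in pixels, round what is visible of it).
- nets.outline_of(camera, name): "pixels" (420x560 bool, what is visible of it) and "bbox" ([centre column, centre row, width, height] in pixels, round what is visible of it).
The state is a dict: "time": time; "joint_pos": joint angles; "joint_vel": joint speeds; "joint_efforts": joint torques, N m; "tool_pos": TCP position; "tool_rot": TCP orientation; "contact_force": force on the tool from outside, world axes, zero at the start; "ft_torque": the same for the moment, N m; "gripper_width": opening from 0.0 (shut) to 1.0 (fully open); "grasp_force": force on a finger pad.
Only numpy, scipy, OpenCV 4.12 (cv2) and the standard library are available. Lean on these libraries where they do the work, as an engineer would, in place of code of your own. Each camera call takes 0.05 s, during which the arm holds its last target. There are 200 camera calls.

## Task

Squeeze the two handles of the black spring clip that bites the aluminium storage strip, lift it off, and carry it to the brown label card that stands in the wooden foot. Hold it there squeezed wide open, upright and square to the card, astride the middle of the card's upper edge: the edge well inside the open jaws, but the clip touching neither the card nor anything else, so that a colleague can slip a tag in. Finish while still holding it like that, and do not shift the card, the jar or the tub.

Things in the scene. Friction and masses are not known exactly. Their poses are not given: they have to be found in the camera images.
- clip_pivot (a point): Middle of the clip, on its pivot pin (steel, radius 4.5 mm, along y). Black spring clip (bag-clip kind), 36 mm wide (y), 80 mm tall, upright (z up): jaws down, two flat handles up in a V. It opens along x, across which the handles are squeezed; both sides alike. Handles end 38 mm above this point at rest, 41 squeezed. Good grip: fingers either side in x, fingertip ends about 8 mm above this point
- clip_mouth (a point): Point midway between the two jaw tips, 42 mm straight below the pivot in the clip; axes as clip_pivot. The mouth between the lips is 5 mm wide on the strip, 27 mm fully open; its upper end is the pivot pin
- clip_a (a joint): Opening of the clip's +x half, rad: 0 biting the strip, 0.26 fully open (a stop); the other half moves alike, a spring closes it. Fully open takes about 7 N on each finger at the handle ends, 12 N at their middle; more only presses on the stop, 25 N does no harm
- rail_top (a point): Middle of the top edge of the storage strip: an upright aluminium strip 5 mm thick (x), 160 mm long (y), on a fixed white base 70 x 170 x 12 mm; this edge is 75 mm above the table. The clip stands astride it anywhere within 50 mm of its middle, its pin resting on the edge, its axes parallel to the strip's
- card_top (a point): Middle of the upper edge of the label card: a stiff brown board 4 mm thick (x), 120 mm wide (y), upright in a loose wooden foot 80 x 120 x 20 mm (700 g in all); this edge is 130 mm above the table, z up. Either way round is alike
- card: The label card with its foot; origin under the middle of the foot
- clip: The whole clip, about 70 g; origin and axes as clip_pivot. Over their outsides the handle ends are 44 mm apart at rest; squeezed fully the handles are upright and parallel, 24 mm over their outsides
- rail: The storage strip with its base; origin under the middle of the base
- jar: Bystander: glass jar, 64 mm across, 100 mm tall; origin under its middle
- tub: Bystander: clear plastic tub, 96 mm across, 50 mm tall; origin under its middle
Not all that is in view belongs to the job. Of the things that look like the clip, the largest one is meant.

How it is judged:
By the outcome, as a careful person would: the job done as asked, in the order asked, and still so for the second after the job is handed in, while the arm keeps its last pose, push and grip.
It also fails if it takes over 38 s, if anything falls off the work surface, if the arm or the gripper's body presses on something with over 40 N, if the wrist force passes 120 N, or if a joint passes its speed limit or range.

## Working session

There is one attempt and no reset: what is moved stays moved. The work goes in short steps, Python scripts to look and compute and a shell command to move; the robot and the scene stay as the last step left them, time stands still between calls to the robot, and variables do not carry over. Pictures are saved under pics/ and viewed, at most 10 in all, crops included, and the job is handed in when it is done.

```bash
mkdir -p pics; cat > h.py <<'E'
import numpy as np, cv2
from plant import state, optics, ticket, nets
def ray(cam,uv,ci=None):
    c=ci or optics.camera_info(cam); R=np.array(c["R"]);t=np.array(c["t"])
    d=np.array([(uv[0]-c["cx"])/c["fx"],(uv[1]-c["cy"])/c["fy"]]); s=d.copy()
    for _ in range(20): s=d/(1+c["k1"]*(s@s))
    return -R.T@t, R.T@np.array([s[0],s[1],1.])
def atz(cam,uv,z,ci=None):
    o,d=ray(cam,uv,ci); return o+d*(z-o[2])/d[2]
def proj(cam,X,ci=None):
    c=ci or optics.camera_info(cam); p=np.array(c["R"])@X+np.array(c["t"]); s=p[:2]/p[2]; s=s*(1+c["k1"]*(s@s))
    return np.array([s[0]*c["fx"]+c["cx"],s[1]*c["fy"]+c["cy"]])
def tri(obs):
    A=np.zeros((3,3));b=np.zeros(3)
    for cam,uv in obs:
        o,d=ray(cam,uv);d=d/np.linalg.norm(d);P=np.eye(3)-d[:,None]*d;A+=P;b+=P@o
    return np.linalg.solve(A,b)
def save(cam,name,crop=None,k=1):
    im=optics.grab_frame(cam)[:,:,::-1].copy()
    s=im
    if crop: s=im[crop[1]:crop[3],crop[0]:crop[2]]
    cv2.imwrite(name,cv2.resize(s,None,fx=k,fy=k,interpolation=cv2.INTER_CUBIC)); return im
E
python3 - <<'E'
from h import *
print(state())
ims=[]
for c in ["side","top"]:
    i=optics.camera_info(c); print(c,np.round(-np.array(i["R"]).T@i["t"],3),np.round(i["R"],2).tolist(),i["fx"])
    save(c,f"pics/{c}0.png",k=1.4)
    for n in ["clip","rail","card","jar","tub"]:
        for b in nets.outline_of(c,n)[:4]:
            print(c,n,round(b["confidence"],2),np.round(b["bbox"],1))
E
```

```text
{'time': 0.0, 'joint_pos': array([-1.25899559e+00,  5.33760077e-02,  1.61429511e+00,  2.91919555e-05,
        1.47600657e+00, -1.18982950e-01]), 'joint_vel': array([ 0.00087009, -0.00133706,  0.00196806,  0.00023803,  0.00136772,
       -0.00047926]), 'joint_efforts': array([-1.66630281e-03, -3.93687308e+01, -3.70181894e+01, -5.90440413e-05,
        7.14452079e-03, -5.33816618e-06]), 'tool_pos': array([ 0.26081392, -0.56729254,  0.23005049]), 'tool_rot': array([-1.03907269e-03,  9.76892488e-01,  2.13728752e-01, -8.58905834e-05]), 'contact_force': array([-0.40385523,  0.47771235,  0.2400036 ]), 'ft_torque': array([-0.04632725, -0.01964843, -0.01135914]), 'grasp_force': 0.0, 'gripper_width': 1.0025721626843598}
side [0.15  1.058 0.826] [[-0.95, -0.31, -0.01], [-0.16, 0.54, -0.83], [0.27, -0.78, -0.56]] 493.06427998279634
side clip 0.66 [319.1 177.7  10.9  16.5]
side clip 0.64 [222.3 330.3  33.5  49. ]
side clip 0.63 [295.2 178.2  11.   15.5]
side clip 0.62 [334.1 207.6   2.5  19.7]
side rail 0.73 [297.9 199.5  46.   50. ]
side rail 0.18 [298.4 181.4  20.1  29.5]
side jar 0.85 [224.3 328.6  34.   56.9]
side tub 0.97 [337.9 162.5  23.   24.2]
top [0.347 0.004 1.298] [[0.01, -1.0, -0.01], [-0.99, -0.01, -0.12], [0.12, 0.02, -0.99]] 525.7310207133365
top clip 0.77 [361.8 201.6  22.6  24.3]
top clip 0.62 [419.5 216.2  18.3  17.6]
top clip 0.59 [361.4 197.9  21.4  13.5]
top clip 0.42 [353.7 252.4  19.   13.7]
top rail 0.74 [357.5 207.8  76.4  42.9]
top rail 0.17 [364.  201.8  17.6  24.3]
top card 0.67 [215.4 213.8  55.5  47. ]
top jar 0.93 [121.2 204.3  36.5  30.3]
top tub 0.7 [463.  229.7  34.7  36.7]
```

View pics/side0.png

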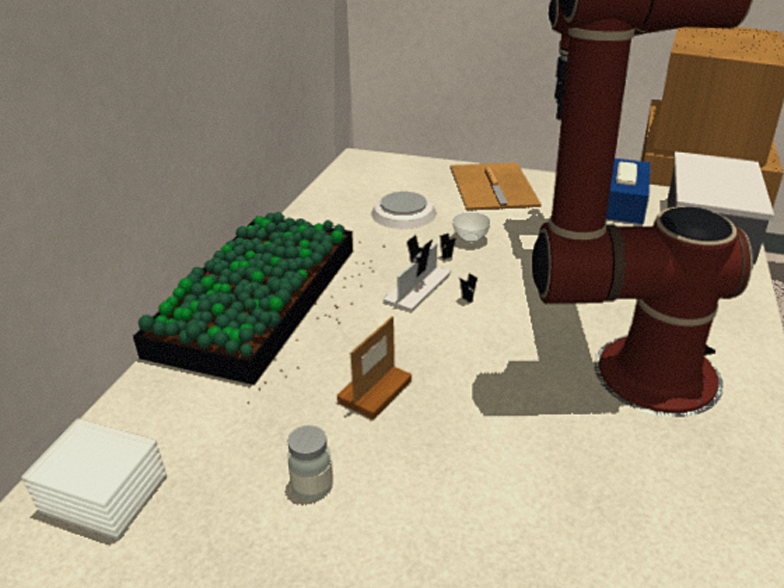

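View pics/top0.png

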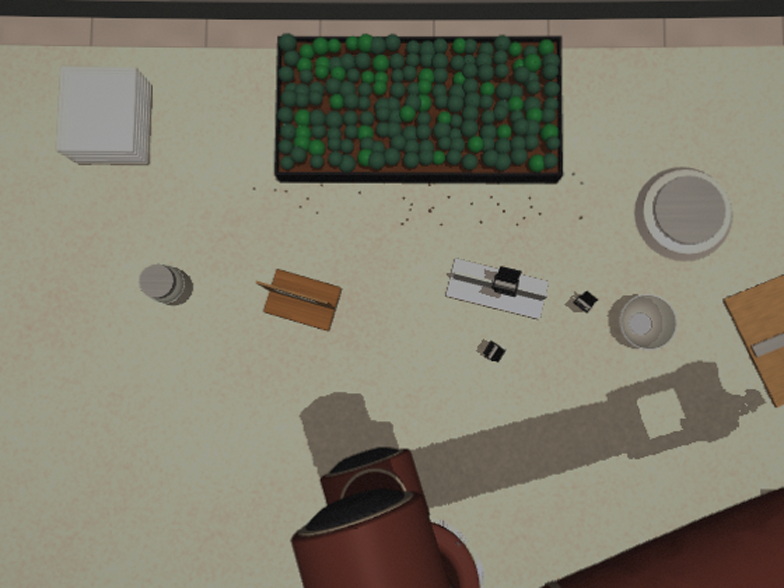

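The side picture shows the strip at about (298,195) and the largest clip on it, with the card at (268,265). In the top picture the strip is at (357,205) with its clip at (362,200). The card is at (215,213), and two smaller look-alikes stand at (352,251) and (418,215).

```bash
python3 - <<'E'
from h import *
import cv2
im=optics.grab_frame("top")
for n,z in [("rail",.012),("card",.02),("clip",.113),("jar",.1),("tub",.05)]:
    b=nets.outline_of("top",n)[0]; m=b["pixels"]
    ys,xs=np.nonzero(m); pts=np.array([atz("top",(x,y),z)[:2] for x,y in zip(xs,ys)],np.float32)
    r=cv2.minAreaRect(pts); print(n,b["confidence"],np.round(r[0],4),np.round(r[1],4),r[2])
for uv in [(257,283),(335,306)]: print("cardtop",atz("top",np.array(uv)/1.4,.13))
for uv in [(450,274),(547,297)]: print("railtop",atz("top",np.array(uv)/1.4,.075))
c=cv2.cvtColor(im,cv2.COLOR_RGB2BGR)
a=cv2.resize(c[175:245,310:410],None,fx=8,fy=8,interpolation=cv2.INTER_CUBIC)
cv2.imwrite("pics/t1.png",a)
i=optics.camera_info("wrist"); s=state(); from scipy.spatial.transform import Rotation as Ro
T=Ro.from_quat(np.roll(s["tool_rot"],-1)).as_matrix()
print("cam in tool",np.round(T.T@(-np.array(i["R"]).T@i["t"]-s["tool_pos"]),3),np.round(np.array(i["R"])@T,3).tolist(),i["fx"]);print(np.round(T,3))
E
```

```text
rail 0.77 [ 0.5034 -0.1426] [0.1718 0.0708] 76.32597351074219
card 0.94 [0.4848 0.2098] [0.1453 0.0806] 74.06664276123047
clip 0.7 [ 0.5044 -0.1449] [0.0404 0.0434] 76.18832397460938
jar 0.55 [0.4951 0.4102] [0.0843 0.0583] 68.6116714477539
tub 0.56 [ 0.4464 -0.3903] [0.0943 0.0927] 0.4241795539855957
cardtop [0.49519052 0.25491748 0.13      ]
cardtop [0.45907448 0.12924673 0.13      ]
railtop [ 0.51962859 -0.05679264  0.075     ]
railtop [ 0.48204545 -0.21790029  0.075     ]
cam in tool [ 0.081 -0.    -0.142] [[-0.002, 1.0, 0.001], [-0.948, -0.001, -0.317], [-0.317, -0.001, 0.948]] 295.50570452390366
[[ 0.909  0.418 -0.   ]
 [ 0.418 -0.909 -0.   ]
 [-0.     0.    -1.   ]]
```

View pics/t1.png

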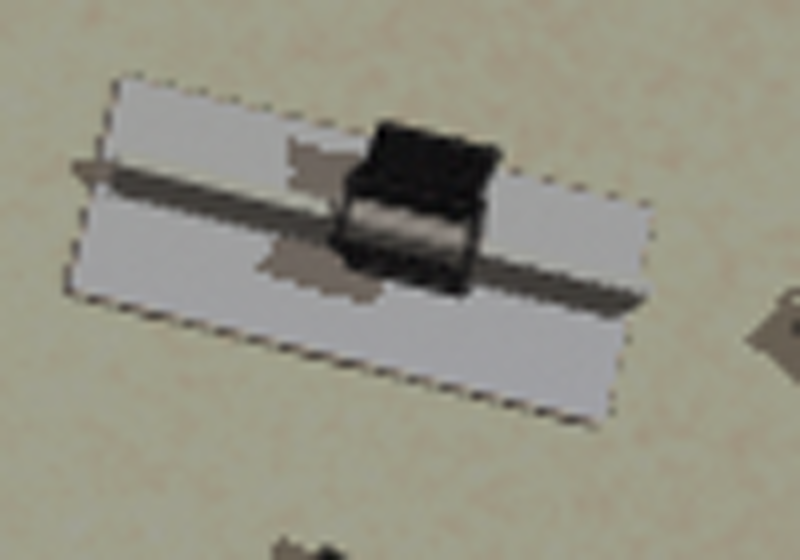

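```bash
cat >> h.py <<'E'
from scipy.spatial.transform import Rotation as Ro
def tool():
    s=state(); return np.array(s["tool_pos"]),Ro.from_quat(np.roll(s["tool_rot"],-1)).as_matrix()
def togo(p,xang):
    q,T=tool(); a=np.radians(xang); x=np.array([np.cos(a),np.sin(a),0]);z=np.array([0,0,-1.]);G=np.stack([x,np.cross(z,x),z],1)
    d=T.T@(np.array(p)-q)/.8; r=Ro.from_matrix(T.T@G).as_rotvec()/1.5
    print("d",np.round(d,4),"r",np.round(r,4),"t",state()["time"])
E
R='{"dx":0.496,"dy":-0.353,"dz":0.01,"rz":-0.6}'
python3 -m inch '[{"dx":0.496,"dy":-0.353,"dz":0.01,"rz":-0.6},{"dx":0.496,"dy":-0.353,"dz":0.01,"rz":-0.6},{"dx":0.496,"dy":-0.353,"dz":0.01,"rz":-0.6},{"dx":0.496,"dy":-0.353,"dz":0.01,"rz":-0.6},{"dx":0.496,"dy":-0.353,"dz":0.01,"rz":-0.6}]' 1
python3 -c "
from h import *
print(atz('top',(361.25,203.1),.084))
togo((.504,-.148,.22),76.3)"
```

```text
[ 0.50165897 -0.14864216  0.084     ]
d [ 0.4952 -0.3501  0.0142] r [ 0.      0.     -0.6006] t 0.9validation failed for argument at $[0]...
```

```bash

python3 -m inch '[{"dx":0.496,"dy":-0.353,"dz":0.01,"rx":0,"ry":0,"rz":-0.6},{"dx":0.496,"dy":-0.353,"dz":0.01,"rx":0,"ry":0,"rz":-0.6},{"dx":0.496,"dy":-0.353,"dz":0.01,"rx":0,"ry":0,"rz":-0.6},{"dx":0.496,"dy":-0.353,"dz":0.01,"rx":0,"ry":0,"rz":-0.6},{"dx":0.496,"dy":-0.353,"dz":0.01,"rx":0,"ry":0,"rz":-0.6}]' 1
python3 -c "
from h import *
togo((.504,-.148,.22),76.3)"
```

```text
time: 1.4
tool_pos: [0.3861, -0.3494, 0.2273]
tool_rot: [0.0, 0.829, 0.559, 0.0]
contact_force: [1.0, -0.6, 0.1]
gripper_width: 0.999
grasp_force: 0.0
d [0.2887 0.0422 0.0092] r [ 0.0004  0.0001 -0.0969] t 1.4
```

```bash

python3 -m inch '[{"dx":0.29,"dy":0.042,"dz":0.01,"rx":0,"ry":0,"rz":-0.097},{"dx":0.29,"dy":0.042,"dz":0.01,"rx":0,"ry":0,"rz":-0.097},{"dx":0.29,"dy":0.042,"dz":0.01,"rx":0,"ry":0,"rz":-0.097},{"dx":0.29,"dy":0.042,"dz":0.01,"rx":0,"ry":0,"rz":-0.097},{"dx":0.29,"dy":0.042,"dz":0.01,"rx":0,"ry":0,"rz":-0.097}]'
python3 -m inch '[{"dx":0,"dy":0,"dz":0,"rx":0,"ry":0,"rz":0},{"dx":0,"dy":0,"dz":0,"rx":0,"ry":0,"rz":0}]'
python3 -c "
from h import *
togo((.504,-.148,.22),76.3)
save('wrist','pics/w1.png',k=1.4)
for b in nets.outline_of('wrist','clip')[:4]+nets.outline_of('wrist','rail')[:2]: print(b['confidence'],b['bbox'])
for X in [(.5017,-.1486,.0795),(.5034,-.1426,.075)]: print(proj('wrist',np.array(X)))
"
```

```text
time: 1.9
tool_pos: [0.5058, -0.1466, 0.2194]
tool_rot: [0.0, 0.787, 0.616, 0.0]
contact_force: [0.0, -0.3, -0.3]
gripper_width: 0.999
grasp_force: 0.0
time: 2.1
tool_pos: [0.5049, -0.1488, 0.2192]
tool_rot: [0.0, 0.788, 0.616, -0.0]
contact_force: [-0.8, 0.2, -1.0]
gripper_width: 1.002
grasp_force: 0.0
d [ 0.0007 -0.0014 -0.001 ] r [-0.0001  0.0003 -0.0024] t 2.1
0.88 [181.6, 196.2, 41.1, 30.9]
0.75 [284.6, 288.6, 25.6, 37.3]
0.65 [289.0, 198.4, 27.0, 54.4]
0.63 [277.5, 194.0, 53.3, 52.4]
0.78 [275.6, 179.9, 63.1, 164.0]
[277.85202362 193.88995668]
[278.04917309 186.65078145]
```

View pics/w1.png

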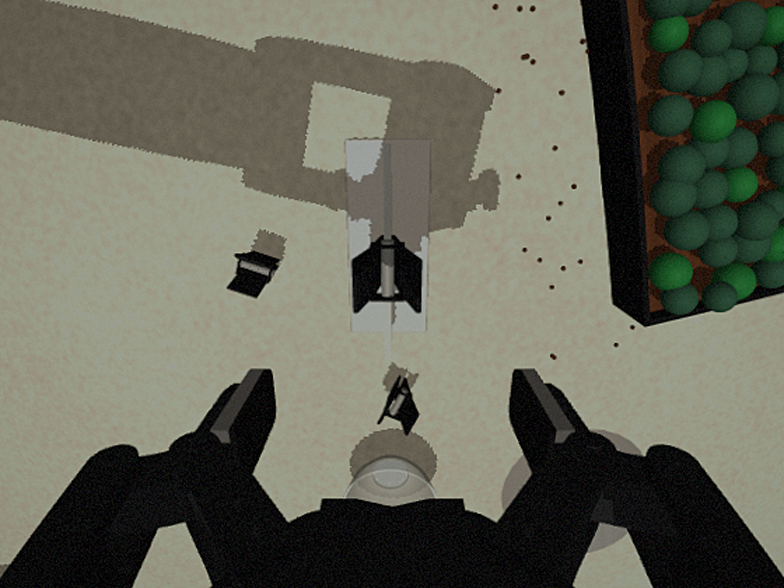

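The wrist picture shows the clip on the strip, with its pin at about (388,272) in the enlarged picture, which is (277,194.5) in raw pixels. That agrees with the projected (277.9,193.9). The strip runs vertically in the image, so the yaw is right.

```bash
python3 -c "
from h import *
p=atz('wrist',(277.1,194.3),.0835); print(p)
a=atz('wrist',(np.array((388,141)))/1.4,.075);b=atz('wrist',(np.array((391,322)))/1.4,.012);print(a,b)
for u in [((346,140),(350,330)),((430,140),(427,330))]:
  q=[atz('wrist',np.array(v)/1.4,.012) for v in u]; d=q[0]-q[1]; print(np.round(q,4).tolist(),np.degrees(np.arctan2(d[1],d[0])))
togo((p[0],p[1],.086),76.2)
"
```

```text
[ 0.50119353 -0.14772822  0.0835    ]
[ 0.52272035 -0.06336487  0.075     ] [ 0.4863982  -0.21404273  0.012     ]
[[0.4901, -0.0525, 0.012], [0.4478, -0.2126, 0.012]] 75.18373273118019
[[0.5554, -0.069, 0.012], [0.5166, -0.2299, 0.012]] 76.44457424210971
d [ 0.0022 -0.0047  0.1666] r [ 0.0001  0.0002 -0.0035] t 2.25
```

```bash

python3 -m inch '[{"dx":0.002,"dy":-0.0043,"dz":0.06,"rx":0,"ry":0,"rz":0},{"dx":0.002,"dy":-0.0043,"dz":0.11,"rx":0,"ry":0,"rz":0},{"dx":0.002,"dy":-0.0043,"dz":0.15,"rx":0,"ry":0,"rz":0},{"dx":0.002,"dy":-0.0043,"dz":0.1665,"rx":0,"ry":0,"rz":0},{"dx":0.002,"dy":-0.0043,"dz":0.1665,"rx":0,"ry":0,"rz":0}]'
python3 -m inch '[{"dx":0,"dy":0,"dz":0,"rx":0,"ry":0,"rz":0},{"dx":0,"dy":0,"dz":0,"rx":0,"ry":0,"rz":0},{"dx":0,"dy":0,"dz":0,"rx":0,"ry":0,"rz":0},{"dx":0,"dy":0,"dz":0,"rx":0,"ry":0,"rz":0},{"dx":0,"dy":0,"dz":0,"rx":0,"ry":0,"rz":0}]' -0.1
python3 -c "
from h import *
togo((.5016,-.1477,.086),76.1)
save('wrist','pics/w2.png',k=1.4)"
```

```text
time: 2.75
tool_pos: [0.5001, -0.1472, 0.084]
tool_rot: [-0.002, 0.789, 0.615, -0.001]
contact_force: [-0.1, -0.4, -0.4]
gripper_width: 0.997
grasp_force: 0.0
time: 3.25
tool_pos: [0.5036, -0.1477, 0.0888]
tool_rot: [0.002, 0.788, 0.616, 0.001]
contact_force: [-0.3, -0.0, 5.4]
gripper_width: 0.45
grasp_force: 5.2
d [-0.0006 -0.0024  0.0035] r [ 0.003   0.0007 -0.0011] t 3.25
```

View pics/w2.png

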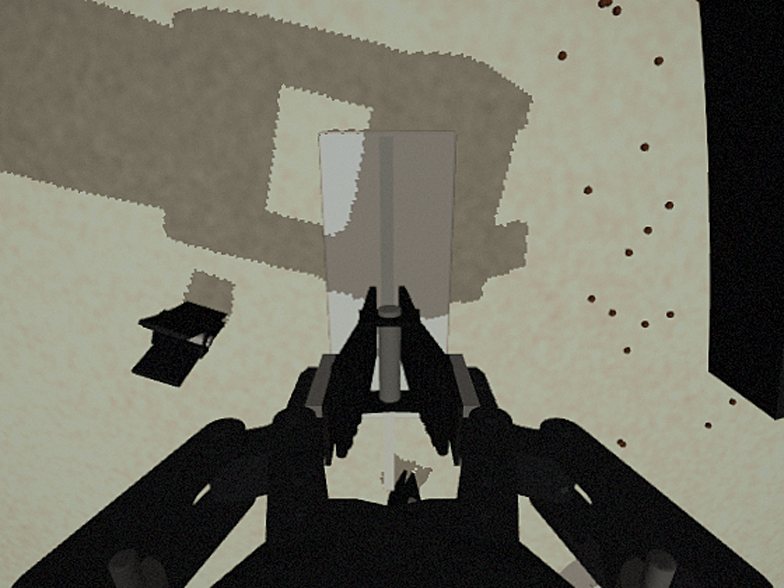

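The clip sits centred between the pads, with its pin at (390,350) and the handles just touched on both sides.

```bash

python3 -m inch '[{"dx":0,"dy":0,"dz":0,"rx":0,"ry":0,"rz":0},{"dx":0,"dy":0,"dz":0,"rx":0,"ry":0,"rz":0},{"dx":0,"dy":0,"dz":0,"rx":0,"ry":0,"rz":0},{"dx":0,"dy":0,"dz":0,"rx":0,"ry":0,"rz":0}]' -0.5
python3 -m inch '[{"dx":0,"dy":0,"dz":0,"rx":0,"ry":0,"rz":0},{"dx":0,"dy":0,"dz":0,"rx":0,"ry":0,"rz":0},{"dx":0,"dy":0,"dz":0,"rx":0,"ry":0,"rz":0}]'
python3 -c "
from h import *
togo((.5016,-.1477,.086),76.1)
save('wrist','pics/w3.png',k=1.4)"
```

```text
time: 3.7
tool_pos: [0.503, -0.1477, 0.0907]
tool_rot: [0.001, 0.788, 0.616, -0.0]
contact_force: [-8.2, 1.9, 17.7]
gripper_width: 0.26
grasp_force: 44.3
time: 4.0
tool_pos: [0.503, -0.1477, 0.0907]
tool_rot: [0.001, 0.788, 0.616, -0.0]
contact_force: [-9.0, 2.3, 18.2]
gripper_width: 0.261
grasp_force: 44.3
d [-0.0004 -0.0016  0.0058] r [ 0.001   0.0009 -0.0008] t 4.0
```

View pics/w3.png

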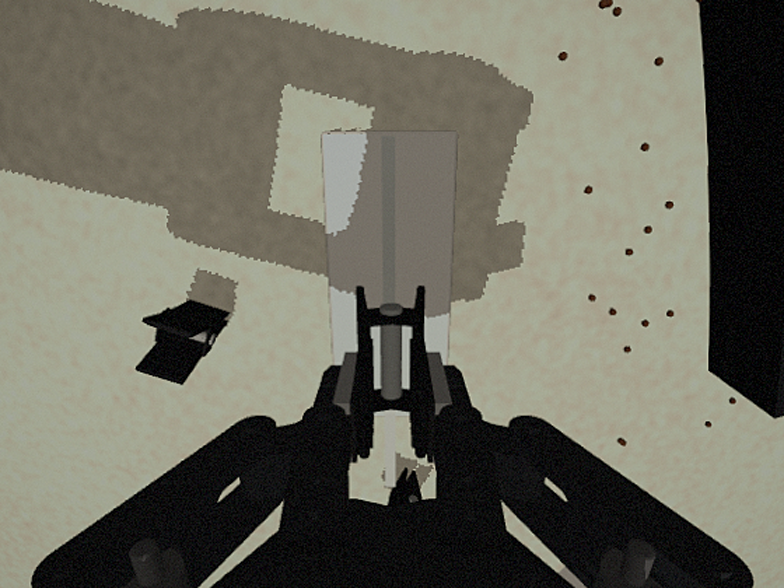

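The handles are now upright and parallel and the clip is fully open, astride the strip with its pin at (390,365). Next I lift straight up.

```bash

python3 -m inch '[{"dx":0,"dy":0,"dz":-0.015,"rx":0,"ry":0,"rz":0},{"dx":0,"dy":0,"dz":-0.04,"rx":0,"ry":0,"rz":0},{"dx":0,"dy":0,"dz":-0.08,"rx":0,"ry":0,"rz":0},{"dx":0,"dy":0,"dz":-0.12,"rx":0,"ry":0,"rz":0},{"dx":0,"dy":0,"dz":-0.16,"rx":0,"ry":0,"rz":0}]'
python3 - <<'E'
from h import *
s=state();print(s["contact_force"],s["grasp_force"],s["gripper_width"])
# card: refine
for cam in ["top","side"]:
    im=save(cam,f"pics/{cam}2.png")
    for b in nets.outline_of(cam,"card")[:2]:
        print(cam,b["confidence"],np.round(b["bbox"],1))
t=cv2.imread("pics/top2.png")[180:245,170:260]; sd=cv2.imread("pics/side2.png")[215:305,230:310]
A=cv2.resize(t,None,fx=6,fy=6,interpolation=cv2.INTER_CUBIC);B=cv2.resize(sd,None,fx=3,fy=3,interpolation=cv2.INTER_CUBIC)
C=np.zeros((max(A.shape[0],B.shape[0]),A.shape[1]+B.shape[1],3),np.uint8);C[:A.shape[0],:A.shape[1]]=A;C[:B.shape[0],A.shape[1]:]=B
cv2.imwrite("pics/card.png",C);print(A.shape,B.shape)
togo((.477,.192,.215),74)
E
```

```text
time: 4.55
tool_pos: [0.5019, -0.1468, 0.2159]
tool_rot: [0.0, 0.788, 0.616, 0.0]
contact_force: [1.0, 0.4, -0.7]
gripper_width: 0.26
grasp_force: 42.5
[ 1.03197689  0.44761516 -0.71405061] 42.457796931266785 0.2599911976106242
top 0.95 [213.4 214.8  55.1  45.7]
side 0.73 [267.9 261.9  55.2  77. ]
(390, 540, 3) (270, 240, 3)
d [ 4.036e-01 -1.334e-01 -2.000e-04] r [0.0018 0.0003 0.0232] t 4.75
```

View pics/card.png

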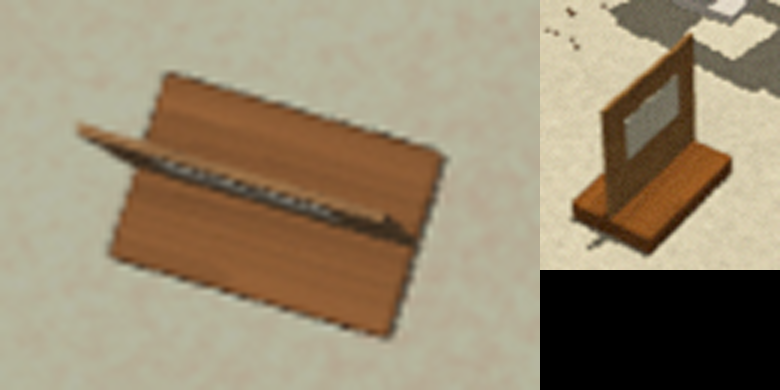

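The top crop shows the card's upper edge running from about (183,201) to (236,216) in raw pixels, with all four foot corners clear. The side crop gives the upper corners at about (251,252) and (280,227).

```bash
python3 - <<'E'
from h import *
T=lambda p:np.array(p)/6+np.array([170,180]); S=lambda p:(np.array(p)-np.array([540,0]))/3+np.array([230,215])
e=[atz("top",T(p),.13) for p in [(80,126),(397,218)]]; print(np.round(e,4),(e[0]+e[1])/2,np.linalg.norm(e[0]-e[1]),np.degrees(np.arctan2(*(e[0]-e[1])[1::-1])))
f=[atz("top",T(p),.02) for p in [(168,73),(443,154),(390,336),(110,256)]]; print(np.round(f,4),np.mean(f,0))
for i in range(4): d=f[i]-f[(i+1)%4]; print(np.linalg.norm(d),np.degrees(np.arctan2(d[1],d[0])))
g=[atz("side",S(p),.13) for p in [(602,110),(690,37)]];print(np.round(g,4),(g[0]+g[1])/2,np.linalg.norm(g[0]-g[1]))
print(tri([("top",T((80,126))),("side",S((602,110)))]),tri([("top",T((397,218))),("side",S((690,37)))]))
E
```

```text
[[0.4978 0.2555 0.13  ]
 [0.464  0.1363 0.13  ]] [0.48090934 0.19592915 0.13      ] 0.12388938466422793 74.20496298776276
[[0.5341 0.2439 0.02  ]
 [0.5014 0.1306 0.02  ]
 [0.4269 0.1506 0.02  ]
 [0.4587 0.2653 0.02  ]] [0.48028542 0.19760319 0.02      ]
0.11797824106536975 73.93515480924839
0.07718816680437654 -15.087622017356658
0.11896686295357131 -105.48318442039809
0.07838536988701533 164.1792545524755
[[0.497  0.2565 0.13  ]
 [0.4633 0.1481 0.13  ]] [0.4801039  0.20231539 0.13      ] 0.1134623888855449
[0.49761192 0.2556214  0.12923705] [0.46585239 0.13749897 0.12190949]
```

```bash

python3 -m inch '[{"dx":0.409,"dy":-0.133,"dz":-0.006,"rx":0,"ry":0,"rz":0.022},{"dx":0.409,"dy":-0.133,"dz":-0.006,"rx":0,"ry":0,"rz":0.022},{"dx":0.409,"dy":-0.133,"dz":-0.006,"rx":0,"ry":0,"rz":0.022},{"dx":0.409,"dy":-0.133,"dz":-0.006,"rx":0,"ry":0,"rz":0.022},{"dx":0.409,"dy":-0.133,"dz":-0.006,"rx":0,"ry":0,"rz":0.022}]'
python3 -c "
from h import *
togo((.480,.197,.218),74.3)"
```

```text
time: 5.25
tool_pos: [0.4828, 0.1042, 0.2154]
tool_rot: [-0.001, 0.798, 0.602, -0.001]
contact_force: [0.7, -0.0, -0.9]
gripper_width: 0.26
grasp_force: 42.5
d [ 0.1106 -0.0352 -0.0032] r [-0.0018  0.0006 -0.0026] t 5.25
```

```bash

python3 -m inch '[{"dx":0.05,"dy":-0.016,"dz":-0.003,"rx":0,"ry":0,"rz":-0.0026},{"dx":0.09,"dy":-0.029,"dz":-0.003,"rx":0,"ry":0,"rz":-0.0026},{"dx":0.1106,"dy":-0.035,"dz":-0.003,"rx":0,"ry":0,"rz":-0.0026},{"dx":0.1106,"dy":-0.035,"dz":-0.003,"rx":0,"ry":0,"rz":-0.0026},{"dx":0.1106,"dy":-0.035,"dz":-0.003,"rx":0,"ry":0,"rz":-0.0026}]'
python3 -m inch '[{"dx":0,"dy":0,"dz":0,"rx":0,"ry":0,"rz":0},{"dx":0,"dy":0,"dz":0,"rx":0,"ry":0,"rz":0}]'
python3 -c "
from h import *
togo((.480,.197,.218),74.3)
save('wrist','pics/w4.png',k=1.4)
p,T=tool(); print(p)
for X in [(.4978,.2555,.13),(.464,.1363,.13),p+T@[0,0,.0112],p+T@[0,0,.053]]: print(proj('wrist',np.array(X))*1.4)
"
```

```text
time: 5.75
tool_pos: [0.4808, 0.1949, 0.2181]
tool_rot: [-0.0, 0.797, 0.604, -0.001]
contact_force: [-0.3, -0.1, -0.7]
gripper_width: 0.261
grasp_force: 42.5
time: 5.95
tool_pos: [0.4817, 0.1942, 0.2195]
tool_rot: [-0.0, 0.797, 0.603, -0.0]
contact_force: [-0.4, -0.8, 0.5]
gripper_width: 0.265
grasp_force: 42.5
d [ 0.0029 -0.003   0.0018] r [-0.0003  0.0003 -0.0008] t 5.95
[0.48178684 0.19426895 0.21966926]
[391.32480923 187.03094141]
[391.46659944 385.24530303]
[394.15530222 358.73049923]
[393.78521373 319.96225673]
```

View pics/w4.png

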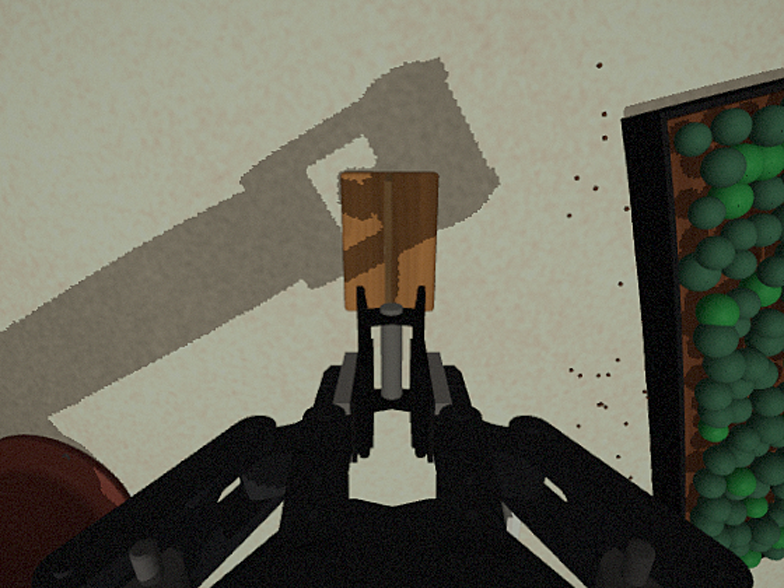

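The clip is held square and open with its pin at (391,309)–(391,395). The card's edge lies ahead at u≈388–390, with its far end at (388,180). The foot corners are at about (340,172), (438,172), (346,310) and (434,310).

```bash
python3 - <<'E'
from h import *
p,T=tool()
im=cv2.imread("pics/w4.png")
I=lambda u:T.T@(u-p)
for n,uv,z in [("far end",(388.5,180),.13),("foot",(340,172),.02),("foot",(438,172),.02),("foot",(346,310),.02),("foot",(434,310),.02),("pin front",(391.3,309),p[2]-.0112),("pin back",(391.3,395),p[2]-.0112)]:
    X=atz("wrist",np.array(uv)/1.4,z); print(n,np.round(X,4),"tool",np.round(I(X),4))
g=cv2.cvtColor(im,cv2.COLOR_BGR2GRAY)
for r in (180,185,190,200,215,280,290): print(r,[int(v) for v in g[r,374:404:1]])
E
```

```text
far end [0.4973 0.2595 0.13  ] tool [ 0.0671 -0.0027  0.0897]
foot [0.459  0.2701 0.02  ] tool [ 0.0668 -0.0425  0.1997]
foot [0.5344 0.2486 0.02  ] tool [0.0667 0.0359 0.1996]
foot [0.4275 0.1561 0.02  ] tool [-0.0514 -0.0418  0.1997]
foot [0.5026 0.1349 0.02  ] tool [-0.0515  0.0362  0.1997]
pin front [0.4867 0.2158 0.2085] tool [ 0.0221 -0.0011  0.0112]
pin back [0.4759 0.1778 0.2085] tool [-0.0174 -0.0012  0.0112]
180 [50, 56, 55, 48, 42, 51, 59, 57, 57, 58, 59, 59, 56, 52, 49, 51, 50, 48, 52, 46, 46, 54, 55, 55, 53, 54, 52, 55, 60, 49]
185 [48, 52, 51, 48, 50, 52, 54, 55, 55, 57, 61, 72, 69, 65, 69, 73, 70, 60, 47, 48, 57, 60, 50, 49, 56, 55, 52, 53, 57, 57]
190 [54, 56, 53, 50, 54, 53, 51, 50, 53, 57, 62, 67, 69, 69, 68, 72, 69, 60, 53, 55, 60, 60, 54, 50, 53, 58, 57, 54, 53, 50]
200 [53, 53, 53, 52, 48, 48, 50, 53, 55, 60, 66, 70, 68, 68, 73, 74, 64, 53, 51, 51, 52, 52, 53, 55, 56, 57, 54, 53, 56, 52]
215 [84, 95, 93, 72, 53, 46, 49, 53, 50, 58, 69, 67, 67, 69, 72, 72, 69, 64, 57, 52, 48, 47, 50, 50, 52, 56, 54, 53, 55, 52]
280 [98, 100, 99, 96, 94, 92, 88, 86, 90, 93, 88, 76, 69, 70, 73, 70, 62, 52, 47, 51, 53, 47, 49, 44, 48, 77, 97, 102, 97, 97]
290 [95, 98, 100, 97, 92, 90, 89, 89, 92, 91, 83, 71, 68, 69, 69, 74, 65, 52, 53, 53, 53, 53, 45, 47, 64, 87, 99, 100, 98, 100]
```

```bash

python3 -m inch '[{"dx":0.0056,"dy":-0.0026,"dz":0,"rx":0,"ry":0,"rz":0},{"dx":0.0056,"dy":-0.0026,"dz":0,"rx":0,"ry":0,"rz":0},{"dx":0.0056,"dy":-0.0026,"dz":0.01,"rx":0,"ry":0,"rz":0},{"dx":0.0056,"dy":-0.0026,"dz":0.02,"rx":0,"ry":0,"rz":0},{"dx":0.0056,"dy":-0.0026,"dz":0.03,"rx":0,"ry":0,"rz":0}]'
python3 -m inch '[{"dx":0,"dy":0,"dz":0.01,"rx":0,"ry":0,"rz":0},{"dx":0,"dy":0,"dz":0.02,"rx":0,"ry":0,"rz":0},{"dx":0,"dy":0,"dz":0.03,"rx":0,"ry":0,"rz":0},{"dx":0,"dy":0,"dz":0.0375,"rx":0,"ry":0,"rz":0},{"dx":0,"dy":0,"dz":0.0375,"rx":0,"ry":0,"rz":0}]'
python3 -m inch '[{"dx":0,"dy":0,"dz":0,"rx":0,"ry":0,"rz":0},{"dx":0,"dy":0,"dz":0,"rx":0,"ry":0,"rz":0},{"dx":0,"dy":0,"dz":0,"rx":0,"ry":0,"rz":0}]'
python3 - <<'E'
from h import *
w=save('wrist','pics/w5.png'); s=save('side','pics/s5.png')
A=cv2.resize(w[110:310,190:370],None,fx=2.5,fy=2.5,interpolation=cv2.INTER_CUBIC)
B=cv2.resize(s[200:300,230:300],None,fx=4.5,fy=4.5,interpolation=cv2.INTER_CUBIC)
C=np.zeros((500,A.shape[1]+B.shape[1],3),np.uint8);C[:A.shape[0],:A.shape[1]]=A;C[:B.shape[0],A.shape[1]:]=B
cv2.imwrite("pics/f.png",C)
E
```

```text
time: 6.5
tool_pos: [0.4806, 0.2, 0.1947]
tool_rot: [-0.0, 0.797, 0.604, -0.0]
contact_force: [-0.3, 0.2, -0.9]
gripper_width: 0.256
grasp_force: 42.5
time: 7.0
tool_pos: [0.4802, 0.1999, 0.1645]
tool_rot: [-0.0, 0.797, 0.604, -0.001]
contact_force: [0.9, 0.6, -0.5]
gripper_width: 0.259
grasp_force: 42.5
time: 7.3
tool_pos: [0.4813, 0.2001, 0.1665]
tool_rot: [0.0, 0.797, 0.604, 0.0]
contact_force: [-0.7, 0.2, -1.7]
gripper_width: 0.263
grasp_force: 42.5
```

View pics/f.png

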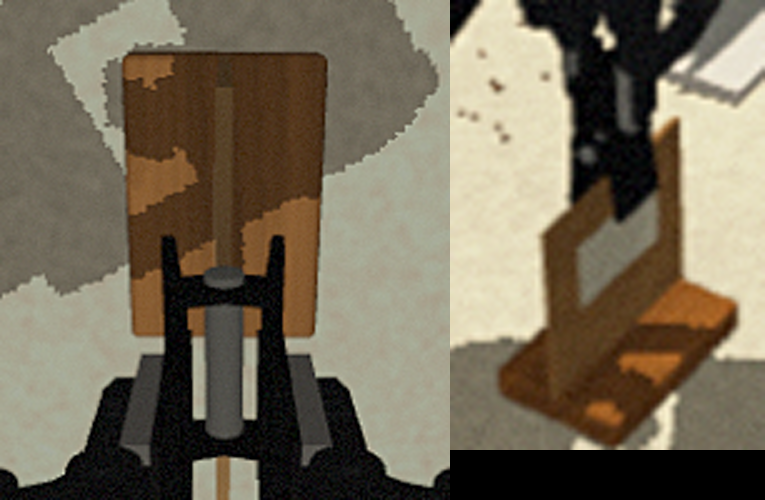

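The card's edge (u≈225) runs under the pin (u≈224), midway between the handles. The side view shows the jaws straddling the card near its middle. I'll check the numbers.

```bash
python3 - <<'E'
from h import *
p,T=tool();print(p)
K=lambda q:np.array(q)/2.5+np.array([190,110])
for n,q,z in [("far",(225,86),.13),("near end?",(223,480),.13),("edge mid",(228,250),.13),("pin f",(224,276),p[2]-.0112),("pin b",(224,430),p[2]-.0112),("ft",(123,54),.02),("ft",(327,54),.02),("ft",(133,335),.02),("ft",(317,335),.02)]:
    X=atz("wrist",K(q),z);print(n,np.round(X,4),np.round(T.T@(X-p),4))
E
```

```text
[0.48115277 0.2001399  0.16634542]
far [0.4969 0.2592 0.13  ] [ 0.0611 -0.0008  0.0364]
near end? [0.4661 0.1522 0.13  ] [-0.0502 -0.0015  0.0363]
edge mid [0.4864 0.2192 0.13  ] [ 0.0197 -0.0001  0.0364]
pin f [0.4861 0.2219 0.1551] [ 0.0223 -0.0011  0.0112]
pin b [0.4754 0.1838 0.1551] [-0.0173 -0.0012  0.0112]
ft [0.4595 0.2696 0.02  ] [ 0.0609 -0.0397  0.1463]
ft [0.5343 0.2485 0.02  ] [0.0608 0.038  0.1464]
ft [0.4268 0.1565 0.02  ] [-0.0567 -0.0406  0.1463]
ft [0.503 0.135 0.02 ] [-0.0569  0.0386  0.1463]
```

```bash

python3 -m inch '[{"dx":0,"dy":0,"dz":0.004,"rx":0,"ry":0,"rz":0},{"dx":0,"dy":0,"dz":0.004,"rx":0,"ry":0,"rz":0},{"dx":0,"dy":0,"dz":0.004,"rx":0,"ry":0,"rz":0},{"dx":0,"dy":0,"dz":0.004,"rx":0,"ry":0,"rz":0},{"dx":0,"dy":0,"dz":0.004,"rx":0,"ry":0,"rz":0}]'
python3 -c "
from h import *
print(state()['contact_force'],state()['grasp_force']); print(ticket.job_done())"
```

```text
time: 7.9
tool_pos: [0.4809, 0.2001, 0.1627]
tool_rot: [0.0, 0.797, 0.604, 0.0]
contact_force: [0.5, -0.2, -1.2]
gripper_width: 0.264
grasp_force: 42.5
[ 0.50522732 -0.19278725 -1.16154166] 42.484697699546814
the job is handed in; nothing more can be done
None
```

I handed the job in at about 8 s with the clip held squeezed wide open, upright and square over the middle of the card's upper edge, which sits about 20 mm inside the jaws. The last pictures and force readings showed no sign of contact with the card, but no verdict came back. The grip force on the handles was about 42 N, above the 25 N you listed as harmless.

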